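# Feed out the two dowels

## Robot

A 6-joint arm with a two-finger parallel gripper is mounted at the origin on the work surface; the furniture and walls round the work are solid. World frame = base frame: x ahead of the robot, y to its left, z up, the work surface at z = 0. Lengths are in m, angles in rad, forces in N, time in s.
With the tool pointing down it reaches from about 0.25 to 0.775 m from the base axis. Payload 4 kg.
Tool frame: the origin (TCP) lies at the very end of the fingers, on their centre line; the grasp point (between the pads) lies 19 mm behind it; z points along the fingers, y is the line along which they close (so a half turn about z gives the same grasp; the last joint's range is limited). The gripper opens to 94 mm and grips with 3 to 60 N. Pads are 16 mm wide; open, the fingers measure 119 mm over their backs; the gripper's body (75 mm by 177 mm) begins 78 mm behind the grasp point.
Start: joints at [1.09, 0.087, 1.371, -0, 1.684, -0.103], TCP at [0.203, 0.511, 0.206] pointing down, gripper open.
Joint ranges: [-3.1, 3.1], [-0.76, 2.03], [0.27, 2.55], [-1.08, 4.22], [0.17, 2.65], [-2.57, 2.57]. Speed limits (rad/s): [2.79, 2.79, 3.14, 3.14, 3.14, 3.14].

## Interface

Orientations are given as [roll, pitch, yaw] about the fixed x, y, z axes, in that order (R = Rz(yaw) Ry(pitch) Rx(roll)).
In Python, from bench import robot, snapshot, finder gives the robot as it stands.
- The arm moves only by the tool drive_tool, never from a script. Its argument "deltas" is text: rows parted by semicolons, each of 7 numbers parted by spaces: the shift along the tool's x, y, z each as a share of 100 mm, from -1 to 1, then the turn, a rotation vector about the tool's x, y, z each as a share of 90 degrees, from -1 to 1, then the finger opening in mm, from 0 to 94. In form: tx ty tz rx ry rz gripper; .... A call has 1 to 5 rows; each row is the pose to reach, as a shift and turn from the pose commanded when the call began, along the tool's axes at that moment; what a row does not reach only later rows make up. A row lasts 1/10 s, in which the tool goes at most 50 mm and 8.59 degrees, less where a joint would pass 70% of its speed; a pose out of reach is approached as far as the arm can. A call with a number of a shift or a turn outside -1 to 1 is refused whole. A call with a gripper value outside its range is refused whole. The fingers move at their own pace and stop on an object; the grip force is fixed at half the most. Time passes only in rows, so rows that repeat a pose let the fingers close. It gives the time, the measured TCP pose, the force, the opening and the grip force at its end, in the units of the state.
- robot.get_obs(): the state, without advancing time (a new reading comes with each control period).
- snapshot(name): name is "side" or "top" or "wrist"; returns a dict with "img" (480x640x3 uint8, red, green, blue), "fx", "fy", "cx", "cy" (pixels), "T" (4x4, takes a point from camera to world coordinates); the wrist camera has in their place "hand_eye" (4x4, takes a point from camera to tool coordinates, whose origin is the TCP and whose axes are the flange's). Camera axes: x right, y up, looking along -z (the intrinsics and any distortion apply to the point x, -y, -z); pixel columns grow to the right and rows downward; lengths in m; the calibration is good to about 2 mm. The wrist camera is an equidistant fisheye: a pixel r from the principal point sees the ray r / f radians off the axis. A picture is of the moment at which its call begins: read the wrist's pose just before it. There is no depth.
- robot.close_job(): hands the job in; it is judged then, once.
Trained networks look in the newest picture that a camera, given by its name, has taken for a name from the list of things; names that differ only in an ending like _2 or _b are one class to them, and where a whole thing is asked for, a point or a joint stands for the part that bears it (a point fixed in the world has none). Each returns a list of dicts, best first, with "confidence" (0 to 1); they miss things now and then, are a little off and sometimes report something else, mostly with a low value. They report only what shows in the picture. A call takes as long as a camera call. They do not tell look-alikes from the thing itself.
- finder.look_for(camera, thing): "xy" ([column, row] in pixels, amid what is visible of it).
- finder.masks_of(camera, thing): "region" (480x640 bool, what is visible of it) and "xy" ([column, row] in pixels, amid what is visible of it).
- finder.landmark_of(camera, thing): "xy" ([column, row] in pixels: a listed point, or the origin of a listed thing).
The state is a dict: "time": time; "joint_positions": joint angles; "qvel": joint speeds; "joint_torque": joint torques, N m; "tool_pos": TCP position; "ee_rot": TCP orientation; "wrist_force": force on the tool from outside, world axes, zero at the start; "wrist_torque": the same for the moment, N m; "width": finger opening in m; "finger_force": force on a finger pad.
Only numpy, scipy, OpenCV 4.12 (cv2) and the standard library are available. Lean on these libraries where they do the work, as an engineer would, in place of code of your own. Each camera call takes 0.05 s, during which the arm holds its last target. There are 200 camera calls.

## Task

Feed out both wooden dowels, leaving the steel pin waiting: with a fingertip, gently press the red paddle of each lane that holds a wooden dowel all the way down, keep it down until the dowel has rolled through under the raised gate to the end stop, and let the paddle come up again. Do not press the paddle of the steel pin's lane, do not touch or lift the dowels or the pin, and leave everything else on the table where it is.

Things in the scene. Friction and masses are not known exactly. Their poses are not given: they have to be found in the camera images.
- feeder: Three-lane gravity feeder fixed to the table: plywood base 270 x 186 x 12 mm, blue floor sloping 8 degrees down to its own +x (away from the robot), lanes 44 mm wide centred at its own y = +50 (left), 0 (mid), -50 mm (right). Origin on the table under the pivot rod (along y, 88 mm up; lugs there reach 100 mm). Gates at x = 70 mm, end stop at x = 137 mm, walls 63 mm high
- lever_left (a joint): dark steel rocking lever over the left lane, red paddle at the robot's end, green gate blade at the other: 0 = at rest, gate shut; grows as the paddle is pressed and the gate rises, to a hard stop at 0.4 rad (paddle 37 mm lower); a dowel passes from about 0.25 rad. A spring returns it: about 1.7 N at the paddle to start, 3.6 N to hold fully down
- paddle_left (a point): centre of the top face of the red paddle (36 x 38 x 6 mm, 12 mm from the next) of the left lane, 95 mm before the pivot (94 mm above the table at rest); moves with the lever; x axis along the lever towards the gate
- lever_mid (a joint): dark steel rocking lever over the mid lane, red paddle at the robot's end, green gate blade at the other: 0 = at rest, gate shut; grows as the paddle is pressed and the gate rises, to a hard stop at 0.4 rad (paddle 37 mm lower); a dowel passes from about 0.25 rad. A spring returns it: about 1.7 N at the paddle to start, 3.6 N to hold fully down
- paddle_mid (a point): centre of the top face of the red paddle (36 x 38 x 6 mm, 12 mm from the next) of the mid lane, 95 mm before the pivot (94 mm above the table at rest); moves with the lever; x axis along the lever towards the gate
- lever_right (a joint): dark steel rocking lever over the right lane, red paddle at the robot's end, green gate blade at the other: 0 = at rest, gate shut; grows as the paddle is pressed and the gate rises, to a hard stop at 0.4 rad (paddle 37 mm lower); a dowel passes from about 0.25 rad. A spring returns it: about 1.7 N at the paddle to start, 3.6 N to hold fully down
- paddle_right (a point): centre of the top face of the red paddle (36 x 38 x 6 mm, 12 mm from the next) of the right lane, 95 mm before the pivot (94 mm above the table at rest); moves with the lever; x axis along the lever towards the gate
- dowel_a: light wooden dowel, 22 mm diameter, 40 mm long, about 30 g, lying across any one of the lanes; origin at its centre, y along its axis (x and z turn as it rolls). Waits at the gate with its centre at feeder x = 56, z = 53 mm; once through it lies at the end stop, centre at feeder x = 126, z = 43 mm. A raised gate lets it roll there in about 1 s
- dowel_b: light wooden dowel, 22 mm diameter, 40 mm long, about 30 g, lying across any one of the lanes; origin at its centre, y along its axis (x and z turn as it rolls). Waits at the gate with its centre at feeder x = 56, z = 53 mm; once through it lies at the end stop, centre at feeder x = 126, z = 43 mm. A raised gate lets it roll there in about 1 s
- steel_pin: bright steel pin of the same size, about 100 g, waiting the same way in the remaining lane; origin at its centre, y along its axis
- offcut_block: block of softwood 45 x 75 x 45 mm beside the feeder, on its left; loose bystander; origin at the centre of its underside
- offcut_strip: softwood strip 35 x 90 x 24 mm beside the feeder, on its right; loose bystander; origin at the centre of its underside
- star_grip: yellow plastic star grip 48 x 46 x 26 mm, to the right of the feeder; loose bystander; origin at the centre of its underside
Not all that is in view belongs to the job. Several things have the shape of the steel_pin; the one meant has the colours described above. What is shaped like the dowel_b but turquoise is not meant.

How it is judged:
At the end, for the whole second after the job is handed in: Both wooden dowels lie at rest in their lanes at the end stop (centres 110 to 137 mm along the feeder's x), the steel pin still waits behind its shut gate (30 to 65 mm), and all three levers are back at rest (under 0.05 rad) (x of dowel_a in the frame of feeder between 0.11 and 0.137 m and z of each of dowel_a, dowel_b in the frame of feeder below 0.055 m and linear speed of each of dowel_a, dowel_b, steel_pin below 0.02 m/s and x of dowel_b in the frame of feeder between 0.11 and 0.137 m and x of steel_pin in the frame of feeder between 0.03 and 0.065 m and z of steel_pin in the frame of feeder below 0.065 m and value of joint each of lever_left, lever_mid, lever_right below 0.05 rad); the robot touches nothing.
It fails at once if the lever of the steel pin's lane is pressed (over 0.12 rad) ((y of steel_pin in the frame of feeder above 0.025 m and value of joint lever_left above 0.12 rad) or (y of steel_pin in the frame of feeder between -0.025 and 0.025 m and value of joint lever_mid above 0.12 rad) or (y of steel_pin in the frame of feeder below -0.025 m and value of joint lever_right above 0.12 rad)).
It fails at once if the robot touches a dowel or the pin (contact force between any of the arm, the fingers and dowel_a above 0.3 N or contact force between any of the arm, the fingers and dowel_b above 0.3 N or contact force between any of the arm, the fingers and steel_pin above 0.3 N).
It fails at once if a dowel or the pin is lifted out of its lane (z of any of dowel_a, dowel_b, steel_pin in the frame of feeder above 0.075 m).
It fails at once if the feeder or a lever is pushed roughly (over 40 N) (contact force between any of the arm, the fingers and feeder above 40 N).
It fails at once if a bystander is moved by more than 15 mm (distance of any of offcut_block, offcut_strip, star_grip from where it was at the start of the episode above 0.015 m).
It also fails if it takes over 48 s, if anything falls off the work surface, if the arm or the gripper's body presses on something with over 40 N, if the wrist force passes 120 N, or if a joint passes its speed limit or range.

## Working session

There is one attempt and no reset: what is moved stays moved. The work goes in short steps, Python scripts to look and compute and a tool call to move; the robot and the scene stay as the last step left them, time stands still between calls to the robot, and variables do not carry over. Pictures are saved under pics/ and viewed, at most 10 in all, crops included, and the job is handed in when it is done.

Besides the shell and the picture viewer there is one more tool, called after "Call:" as name(argument=value, ...) on one line, values as JSON. drive_tool: Moves the arm, as the interface text tells. Shift numbers are shares of 100 mm and turn numbers shares of 90 degrees, none past 1 either way. Its arguments: {"type":"object","properties":{"deltas":{"type":"string"}},"required":["deltas"]}

```bash
mkdir -p pics; cat > h.py <<'E'
import numpy as np, cv2
from bench import robot, snapshot, finder
def ray(s,uv):
    d=np.array([(uv[0]-s['cx'])/s['fx'],-(uv[1]-s['cy'])/s['fy'],-1.])
    T=np.array(s['T']); return T[:3,3],T[:3,:3]@d
def atz(s,uv,z):
    o,d=ray(s,uv); return o+d*(z-o[2])/d[2]
def tri(a,ua,b,ub):
    A=np.zeros((3,3));y=np.zeros(3)
    for s,u in((a,ua),(b,ub)):
        o,d=ray(s,u);d=d/np.linalg.norm(d);P=np.eye(3)-np.outer(d,d);A+=P;y+=P@o
    return np.linalg.solve(A,y)
E
python3 - <<'E'
from h import *
S={}
for c in('top','side'):
    S[c]=snapshot(c);cv2.imwrite(f'pics/{c}0.png',S[c]['img'][:,:,::-1])
    for n in('feeder','paddle_left','paddle_mid','paddle_right','dowel_a','steel_pin'):
        print(c,n,[(np.round(r['xy']).tolist(),round(r['confidence'],2)) for r in finder.landmark_of(c,n)[:5]])
o=robot.get_obs();print(o)
E
```

```text
top feeder [([252.0, 250.0], 0.88)]
top paddle_left [([206.0, 283.0], 0.7)]
top paddle_mid [([231.0, 299.0], 0.79)]
top paddle_right [([258.0, 301.0], 0.69)]
top dowel_a [([236.0, 214.0], 0.68), ([165.0, 295.0], 0.68), ([260.0, 223.0], 0.66)]
top steel_pin [([380.0, 276.0], 0.56)]
side feeder [([312.0, 310.0], 0.65)]
side paddle_left [([356.0, 298.0], 0.73), ([336.0, 314.0], 0.69), ([356.0, 279.0], 0.65)]
side paddle_mid [([354.0, 300.0], 0.88)]
side paddle_right [([365.0, 285.0], 0.93)]
side dowel_a [([272.0, 299.0], 0.63), ([333.0, 388.0], 0.53), ([292.0, 283.0], 0.47)]
side steel_pin [([360.0, 232.0], 0.43), ([304.0, 270.0], 0.41)]
{'time': 0.7, 'joint_positions': array([ 1.08991012e+00,  8.71378205e-02,  1.37070278e+00,  2.41085649e-05,
        1.68359763e+00, -1.03135647e-01]), 'qvel': array([ 0.00015713, -0.00123649,  0.0006112 , -0.00096087,  0.00074081,
       -0.00169194]), 'joint_torque': array([-7.17653311e-04, -3.39920998e+01, -3.02512836e+01,  7.16286711e-02,
        2.38253834e-02,  1.69004420e-05]), 'tool_pos': array([0.20287881, 0.5112314 , 0.20553848]), 'ee_rot': array([ 3.14143659e+00, -7.92965650e-06,  2.76384481e+00]), 'wrist_force': array([-0.87473924,  0.48842153,  0.11704796]), 'wrist_torque': array([ 0.00735646, -0.01074099, -0.02301776]), 'finger_force': 0.0, 'width': 0.09396461737519658}
```

View pics/top0.png

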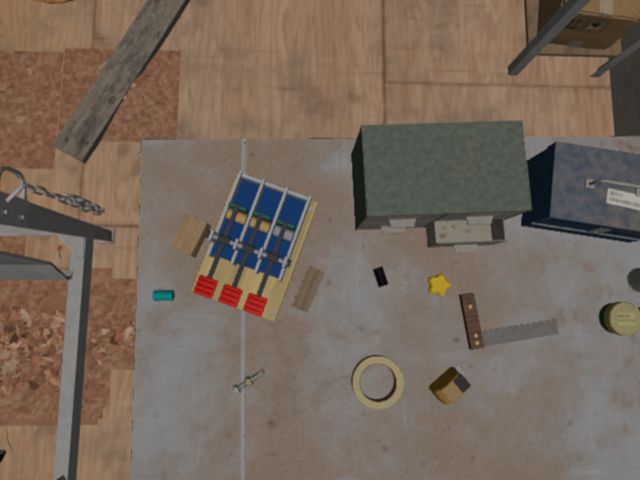

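View pics/side0.png

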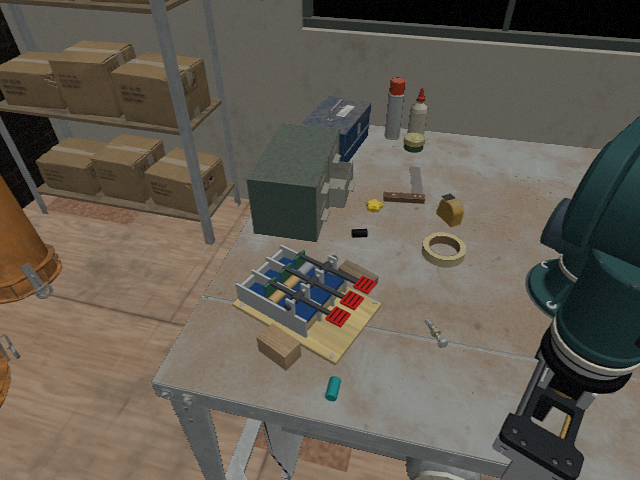

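The top view shows the feeder with paddles at about (206,286), (231,296) and (257,305). Candidates are items at the gates near (238,214), (262,224) and (286,232), the turquoise look-alike at (163,295), and the black pin at (380,276). I'll check these in one crop.

```bash
python3 - <<'E'
from h import *
S={c:snapshot(c) for c in('top','side')}
im=S['top']['img'][165:325,180:330,::-1]
a=cv2.resize(im,None,fx=3.7,fy=3.7,interpolation=cv2.INTER_CUBIC)
cv2.imwrite('pics/crop1.png',a)
t=S['top']
# red paddles blobs
hsv=cv2.cvtColor(t['img'],cv2.COLOR_RGB2HSV)
m=((hsv[...,0]<8)|(hsv[...,0]>172))&(hsv[...,1]>150)&(hsv[...,2]>80)
m[:260]=0;m[330:]=0;m[:,:180]=0;m[:,280:]=0
n,l,st,ce=cv2.connectedComponentsWithStats(cv2.morphologyEx(m.astype('uint8'),cv2.MORPH_CLOSE,np.ones((2,2))))
for i in range(1,n):
    if st[i,4]>40: print(st[i],ce[i].round(1),atz(t,ce[i],.094).round(4))
for nme,z in(('offcut_block',.045),('offcut_strip',.024),('star_grip',.026),('feeder',0)):
    for r in finder.landmark_of('top',nme)[:2]: print(nme,np.round(r['xy']),atz(t,r['xy'],z if nme=='feeder' else 0).round(3),round(r['confidence'],2))
for u in((238,214),(262,224),(286,232)): print(atz(t,u,.06).round(3))
print('cam',np.array(t['T'])[:3,3])
E
```

```text
[195 276  24  23 364] [206.2 287.2] [0.4864 0.2766 0.094 ]
[219 285  24  23 360] [230.9 296.2] [0.4699 0.2296 0.094 ]
[244 294  24  24 361] [255.7 305.3] [0.4532 0.1824 0.094 ]
offcut_block [195. 238.] [0.591 0.324 0.   ] 0.77
offcut_strip [309. 291.] [0.483 0.081 0.   ] 0.89
star_grip [435. 286.] [ 0.495 -0.19   0.   ] 0.93
feeder [251. 253.] [0.561 0.204 0.   ] 0.83
[0.634 0.226 0.06 ]
[0.614 0.177 0.06 ]
[0.599 0.129 0.06 ]
cam [0.46996493 0.10133102 0.94558   ]
```

View pics/crop1.png

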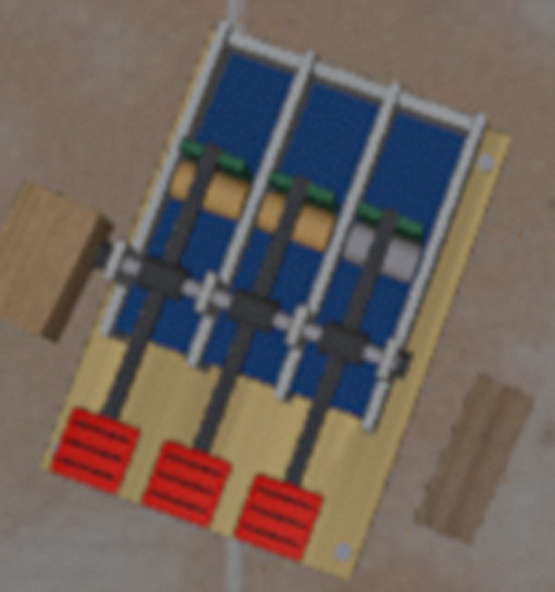

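The crop shows wooden dowels in the left and mid lanes (top-image pixels ~(238,214) and (262,224)). The bright steel pin is in the right lane at ~(286,232). So I press left and mid. The tool is already aligned with the feeder, so I close the fingers and move over the left paddle.

Call:
drive_tool(deltas="-0.3 -0.1 0 0 0 0 0; -0.6 -0.2 0 0 0 0 0; -0.9 -0.3 0 0 0 0 0; -1 -0.33 0 0 0 0 0; -1 -0.33 0 0 0 0 0")

```text
time: 1.5
tool_pos: [0.2845, 0.4432, 0.2056]
ee_rot: [3.141, -0.0, 2.761]
wrist_force: [0.1, 0.4, 1.1]
width: 0.0578
finger_force: 0.0
```

Call:
drive_tool(deltas="-0.35 -0.11 0 0 0 0 0; -0.7 -0.22 0 0 0 0 0; -1 -0.33 0 0 0 0 0; -1 -0.33 0 0 0 0 0; -1 -0.33 0 0 0 0 0")

```text
time: 2.0
tool_pos: [0.3638, 0.3769, 0.2055]
ee_rot: [3.141, -0.001, 2.764]
wrist_force: [0.0, 0.3, -0.1]
width: 0.0174
finger_force: 0.0
```

Call:
drive_tool(deltas="-0.35 -0.11 0 0 0 0 0; -0.7 -0.22 0 0 0 0 0; -1 -0.33 0 0 0 0 0; -1 -0.33 0 0 0 0 0; -1 -0.33 0 0 0 0 0")

```text
time: 2.5
tool_pos: [0.4443, 0.3098, 0.2054]
ee_rot: [3.141, -0.001, 2.765]
wrist_force: [-1.4, 0.9, -0.7]
width: 0.0005
finger_force: 0.0
```

Call:
drive_tool(deltas="-0.25 -0.07 0.2 0 0 0 0; -0.5 -0.145 0.4 0 0 0 0; -0.5 -0.145 0.7 0 0 0 0; -0.5 -0.145 0.8 0 0 0 0; -0.5 -0.145 0.8 0 0 0 0")

```text
time: 3.0
tool_pos: [0.484, 0.2776, 0.1236]
ee_rot: [-3.139, -0.004, 2.766]
wrist_force: [-0.2, -0.6, 0.1]
width: 0.0003
finger_force: 0.0
```

```bash
python3 - <<'E'
from h import *
print(robot.get_obs()['tool_pos'])
w=snapshot('wrist')['img'][:,:,::-1]; s=snapshot('side')['img'][230:350,230:400,::-1]
s=cv2.resize(s,(480,339)); 
cv2.imwrite('pics/c2.png',np.hstack([cv2.resize(w,(320,240)),cv2.copyMakeBorder(cv2.resize(s,(340,240)),0,0,0,0,cv2.BORDER_CONSTANT)]))
E
```

```text
[0.48397449 0.27761005 0.12355858]
```

View pics/c2.png

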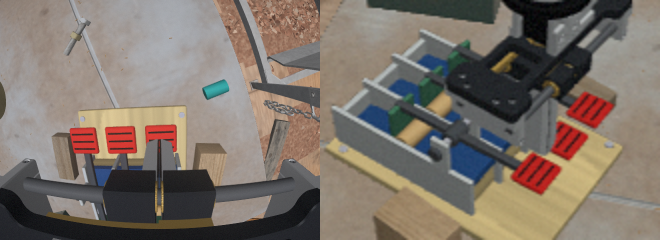

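The wrist/side views look ambiguous: the fingers don't clearly sit above the near (left) paddle. I'll project the TCP to check.

```bash
cat >> h.py <<'E'
def proj(s,p):
    T=np.array(s['T']);c=T[:3,:3].T@(np.array(p)-T[:3,3]);return np.array([s['cx']-s['fx']*c[0]/c[2],s['cy']+s['fy']*c[1]/c[2]])
E
python3 - <<'E'
from h import *
p=robot.get_obs()['tool_pos'];out=[]
for c,(x0,y0) in(('side',(260,210)),('top',(170,200))):
    s=snapshot(c);im=cv2.resize(s['img'][y0:y0+130,x0:x0+130,::-1],None,fx=3,fy=3,interpolation=cv2.INTER_CUBIC)
    for q,col in((p,(255,0,255)),((.4864,.2766,.094),(0,255,255)),((.4699,.2296,.094),(0,255,0)),((.4532,.1824,.094),(255,255,0))):
        u=proj(s,q);print(c,u.round(1));cv2.drawMarker(im,tuple(int(v) for v in (u-[x0,y0])*3),col,0,14,2)
    out.append(im)
cv2.imwrite('pics/c3.png',np.hstack(out))
E
```

```text
side [340.2 303.6]
side [339.7 314.5]
side [353.5 298.2]
side [366.5 282.9]
top [201.7 287. ]
top [206.2 287.2]
top [230.9 296.2]
top [255.7 305.3]
```

View pics/c3.png

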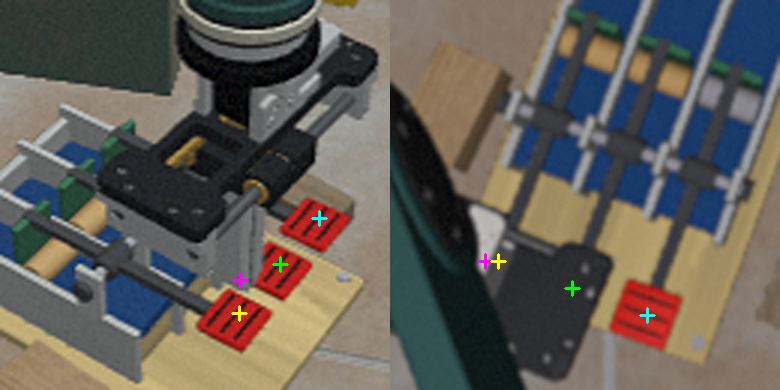

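The projected TCP falls on the fingertip, and the paddle marks fall on all three paddles. The tip is 30 mm above the left paddle, so I press gently.

Call:
drive_tool(deltas="0 0 0.1 0 0 0 0; 0 0 0.2 0 0 0 0; 0 0 0.28 0 0 0 0; 0 0 0.35 0 0 0 0; 0 0 0.42 0 0 0 0")

```text
time: 3.7
tool_pos: [0.4859, 0.2765, 0.0828]
ee_rot: [-3.141, -0.001, 2.764]
wrist_force: [-1.1, -1.0, 2.8]
width: 0.001
finger_force: 1.3
```

Call:
drive_tool(deltas="0 0 0.06 0 0 0 0; 0 0 0.12 0 0 0 0; 0 0 0.17 0 0 0 0; 0 0 0.2 0 0 0 0; 0 0 0.2 0 0 0 0")

```text
time: 4.2
tool_pos: [0.4869, 0.2768, 0.0637]
ee_rot: [3.14, 0.001, 2.764]
wrist_force: [1.1, -0.8, 3.3]
width: 0.0004
finger_force: 1.6
```

Call:
drive_tool(deltas="0 0 0.02 0 0 0 0; 0 0 0.04 0 0 0 0; 0 0 0.05 0 0 0 0; 0 0 0.05 0 0 0 0; 0 0 0.05 0 0 0 0")

```text
time: 4.7
tool_pos: [0.4864, 0.277, 0.0587]
ee_rot: [3.141, 0.0, 2.764]
wrist_force: [1.8, -0.7, 4.4]
width: 0.0009
finger_force: 1.7
```

Call:
drive_tool(deltas="0 0 0 0 0 0 0; 0 0 0 0 0 0 0; 0 0 0 0 0 0 0; 0 0 0 0 0 0 0; 0 0 0 0 0 0 0")

```text
time: 5.2
tool_pos: [0.4864, 0.2768, 0.0586]
ee_rot: [3.141, 0.0, 2.764]
wrist_force: [1.1, 1.0, 3.5]
width: 0.0005
finger_force: 1.7
```

Call:
drive_tool(deltas="0 0 0 0 0 0 0; 0 0 0 0 0 0 0; 0 0 0 0 0 0 0; 0 0 0 0 0 0 0; 0 0 0 0 0 0 0")

```text
time: 5.7
tool_pos: [0.4863, 0.2767, 0.0584]
ee_rot: [3.141, -0.0, 2.764]
wrist_force: [1.1, 2.0, 3.9]
width: 0.0005
finger_force: 1.8
```

```bash
python3 - <<'E'
from h import *
s=snapshot('side');t=snapshot('top')
f=lambda s,x,y:cv2.resize(s['img'][y:y+130,x:x+130,::-1],None,fx=3,fy=3,interpolation=cv2.INTER_CUBIC)
cv2.imwrite('pics/c4.png',np.hstack([f(s,225,210),f(t,200,165)]))
E
```

```text
(no output)
```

View pics/c4.png

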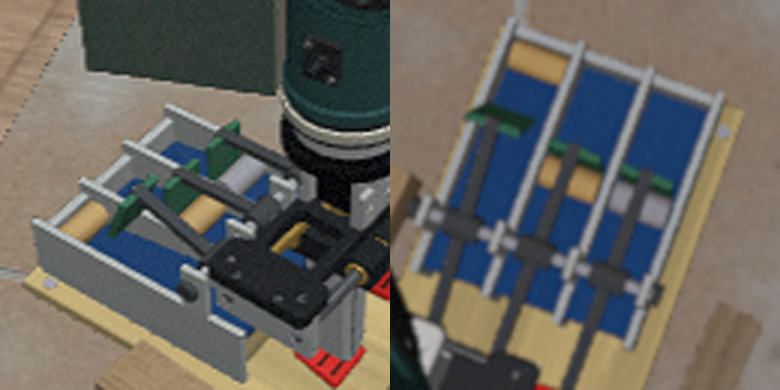

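The left gate is raised and the dowel lies at the end stop. The others still wait. Next I release, move over the mid paddle (50 mm along -tool y) and press.

Call:
drive_tool(deltas="0 0 -0.15 0 0 0 0; 0 0 -0.3 0 0 0 0; 0 0 -0.45 0 0 0 0; 0 0 -0.65 0 0 0 0; 0 0 -0.65 0 0 0 0")

```text
time: 6.3
tool_pos: [0.4886, 0.2771, 0.1276]
ee_rot: [3.137, 0.006, 2.764]
wrist_force: [0.3, -0.4, 0.4]
width: 0.0005
finger_force: 0.0
```

Call:
drive_tool(deltas="0 -0.25 0 0 0 0 0; 0 -0.5 0 0 0 0 0; 0 -0.5 0 0 0 0 0; 0 -0.5 0 0 0 0 0; 0 -0.5 0 0 0 0 0")

```text
time: 6.8
tool_pos: [0.4681, 0.2307, 0.1233]
ee_rot: [3.141, -0.0, 2.764]
wrist_force: [-0.5, 0.2, 0.8]
width: 0.0006
finger_force: 0.0
```

Call:
drive_tool(deltas="0 0 0.1 0 0 0 0; 0 0 0.2 0 0 0 0; 0 0 0.28 0 0 0 0; 0 0 0.35 0 0 0 0; 0 0 0.42 0 0 0 0")

```text
time: 7.3
tool_pos: [0.4675, 0.2303, 0.0808]
ee_rot: [-3.141, -0.001, 2.764]
wrist_force: [-1.6, -0.4, 2.2]
width: 0.0007
finger_force: 1.3
```

Call:
drive_tool(deltas="0 0 0.06 0 0 0 0; 0 0 0.12 0 0 0 0; 0 0 0.17 0 0 0 0; 0 0 0.21 0 0 0 0; 0 0 0.23 0 0 0 0")

```text
time: 7.8
tool_pos: [0.4686, 0.2303, 0.0587]
ee_rot: [3.14, 0.001, 2.764]
wrist_force: [1.1, -0.6, 5.1]
width: 0.0009
finger_force: 1.7
```

Call:
drive_tool(deltas="0 0 0 0 0 0 0; 0 0 0 0 0 0 0; 0 0 0 0 0 0 0; 0 0 0 0 0 0 0; 0 0 0 0 0 0 0")

```text
time: 8.3
tool_pos: [0.4682, 0.2303, 0.0588]
ee_rot: [3.141, 0.001, 2.764]
wrist_force: [1.0, 0.2, 4.6]
width: 0.0007
finger_force: 1.7
```

Call:
drive_tool(deltas="0 0 0 0 0 0 0; 0 0 0 0 0 0 0; 0 0 0 0 0 0 0; 0 0 0 0 0 0 0; 0 0 0 0 0 0 0")

```text
time: 8.8
tool_pos: [0.4679, 0.2303, 0.0585]
ee_rot: [3.141, -0.0, 2.764]
wrist_force: [1.4, 0.3, 4.8]
width: 0.0003
finger_force: 1.7
```

```bash
python3 - <<'E'
from h import *
s=snapshot('side');t=snapshot('top')
f=lambda s,x,y:cv2.resize(s['img'][y:y+130,x:x+130,::-1],None,fx=3,fy=3,interpolation=cv2.INTER_CUBIC)
cv2.imwrite('pics/c5.png',np.hstack([f(s,225,210),f(t,200,165)]))
E
```

```text
(no output)
```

View pics/c5.png

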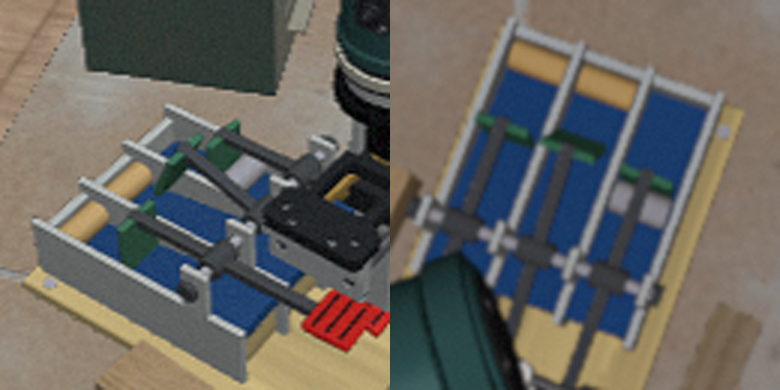

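Both dowels are at the end stop, the left gate is shut and the pin still waits. I release the mid paddle and rise clear.

Call:
drive_tool(deltas="0 0 -0.15 0 0 0 0; 0 0 -0.3 0 0 0 0; 0 0 -0.45 0 0 0 0; 0 0 -0.7 0 0 0 0; 0 0 -0.9 0 0 0 0")

```text
time: 9.4
tool_pos: [0.4662, 0.2296, 0.1476]
ee_rot: [-3.138, -0.004, 2.764]
wrist_force: [-0.3, 0.2, -0.2]
width: 0.0006
finger_force: 0.0
```

Call:
drive_tool(deltas="0.3 0 -0.3 0 0 0 0; 0.6 0 -0.5 0 0 0 0; 0.9 0 -0.5 0 0 0 0; 1 0 -0.5 0 0 0 0; 1 0 -0.5 0 0 0 0")

```text
time: 9.9
tool_pos: [0.3733, 0.2669, 0.1971]
ee_rot: [-3.139, -0.002, 2.766]
wrist_force: [-0.6, -0.8, -0.1]
width: 0.0008
finger_force: 0.0
```

Call:
drive_tool(deltas="0 0 0 0 0 0 0; 0 0 0 0 0 0 0; 0 0 0 0 0 0 0; 0 0 0 0 0 0 0; 0 0 0 0 0 0 0")

```text
time: 10.4
tool_pos: [0.3753, 0.2668, 0.1983]
ee_rot: [-3.141, -0.0, 2.763]
wrist_force: [-0.3, -0.8, -0.0]
width: 0.0005
finger_force: 0.0
```

```bash
python3 - <<'E'
from h import *
s=snapshot('side');t=snapshot('top')
f=lambda s,x,y:cv2.resize(s['img'][y:y+130,x:x+130,::-1],None,fx=3,fy=3,interpolation=cv2.INTER_CUBIC)
cv2.imwrite('pics/c6.png',np.hstack([f(s,235,220),f(t,200,165)]))
E
```

```text
(no output)
```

View pics/c6.png

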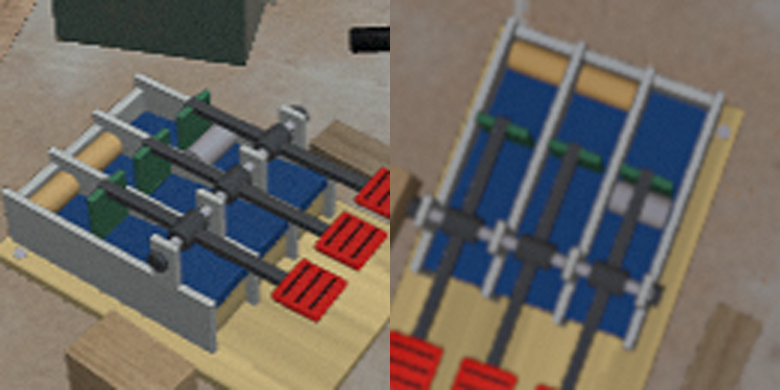

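All gates are shut, both dowels are at the stop and the pin is waiting, so I hand in.

```bash
python3 -c "
from bench import robot
print(robot.close_job())"
```

```text
the job is handed in; nothing more can be done
None
```

I fed both wooden dowels (left and mid lanes) to the end stop, the steel pin still waits behind its shut gate in the right lane, all three levers look back at rest, and the job is handed in at about 10.5 s (no verdict was returned).

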